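# Unhook a test-block carrier from its lipped cradle

## Robot

A 6-joint arm with a two-finger parallel gripper is mounted at the origin on the work surface. World frame = base frame: x ahead of the robot, y to its left, z up, the work surface at z = 0. Lengths are in m, angles in rad, forces in N, time in s.
With the tool pointing down it reaches from about 0.325 to 0.85 m from the base axis. Payload 15.5 kg.
Tool frame: the origin (TCP) lies midway between the tips of the shut fingers; the grasp point (between the pads) lies 19 mm behind it; x points along the fingers, z is the direction in which the jaws open and shut, and the axes are right-handed (so a half turn about x gives the same grasp; the last joint's range is limited). The gripper opens to 91 mm and grips with 3 to 60 N. Pads are 32 mm wide; open, the fingers measure 118 mm over their backs; the gripper's body (76 mm by 178 mm) begins 60 mm behind the grasp point.
Start: joints at [1.139, 0.494, 1.345, -0, 1.302, -0.096], TCP at [0.206, 0.59, 0.214] pointing down, gripper open.
Joint ranges: [-2.91, 2.91], [-0.82, 2.16], [0.22, 2.67], [-1.22, 4.37], [0.12, 2.79], [-3.08, 3.08]. Speed limits (rad/s): [1.89, 1.89, 2.57, 3.01, 3.01, 3.01].

## Interface

Orientations are given as a unit quaternion [x, y, z, w].
In Python, from bench import env gives the robot as it stands.
- The arm moves only by the shell command python3 -m pendant 'ROWS'. ROWS is JSON, a list of rows, each a list of 3 entries, a list of its own where there are three numbers: the turn, a rotation vector about the tool's x, y, z in degrees, then the shift along the tool's x, y, z in mm, then the opening, from 0 (shut) to 1 (fully open). In form: [[[wx, wy, wz], [dx, dy, dz], hand], ...]. A call has 1 to 5 rows; each row shifts and turns the commanded pose from where the row before left it, along the tool's axes as they then stand; what a row does not reach is not made up. A row lasts 1/10 s, in which the tool goes at most 50 mm and 8.59 degrees, less where a joint would pass 70% of its speed; a pose out of reach is approached as far as the arm can. A call with a gripper value outside its range is refused whole. The fingers move at their own pace and stop on an object; the grip force is fixed at half the most. Time passes only in rows, so rows that do not move let the fingers close. It gives the time, the measured TCP pose, the force and the opening at its end, in the units of the state.
- env.read_state(): the state, without advancing time (a new reading comes with each control period).
- env.get_image(name): name is "side" or "top" or "wrist"; returns a dict with "img" (384x512x3 uint8, red, green, blue), "K" (3x3 intrinsics, pixels), "position" and "rotation" of the camera in the world; the wrist camera has in their place "tool_from_camera" (4x4, takes a point from camera to tool coordinates, whose origin is the TCP and whose axes are the tool frame's). Camera axes: x right, y up, looking along -z (the intrinsics and any distortion apply to the point x, -y, -z); pixel columns grow to the right and rows downward; lengths in m; the calibration is good to about 2 mm. A picture is of the moment at which its call begins: read the wrist's pose just before it. There is no depth.
- env.hand_in(): hands the job in, once; it reports no verdict.
The state is a dict: "t": time; "joints": joint angles; "qd": joint speeds; "joint_efforts": joint torques, N m; "eef_pos": TCP position; "tcp_rot": TCP orientation; "wrist_force": force on the tool from outside, world axes, zero at the start; "wrist_torque": the same for the moment, N m; "gripper_width": finger opening in m.
Only numpy, scipy, OpenCV 4.12 (cv2) and the standard library are available. Lean on these libraries where they do the work, as an engineer would, in place of code of your own. Each camera call takes 0.05 s, during which the arm holds its last target. There are 200 camera calls.

## Task

Take the test-block carrier with the yellow handle out of its cradle: lift its lip end so that it tilts up well clear of the lip, with the tongue still under the keeper, then draw it back out from under the keeper without forcing it. Set it down gently (not dropped), flat in the middle of the green mat, and leave the blue-handled carrier in its own cradle.

Things in the scene. Friction and masses are not known exactly. Their poses are not given: they have to be found in the camera images.
- yellow_carrier_grip (a point): middle of the upright yellow handle (24 x by 12 y) of a loose 0.2 kg carrier: 38 mm above the carrier's underside, 32 below the handle's top. Plate 100 x 60 x 6 mm, ends 34 mm to -x of this point and 66 to +x; a tongue 30 wide, 6 thick goes on to 80. Steel disc 32 dia., 14 high, fixed 43 to +x. z up. Lies in the yellow_cradle, axes alike.
- yellow_cradle: fixed cradle of the yellow carrier; origin on the bench under the plate's middle, x from lip to keeper. Floor 10 mm up. Steel lip x -60 to -54, top 28 up. Keeper bar x 52 to 70, underside 24 up, top 30, holds the tongue 12 mm deep; back wall x 70 to 76. Side walls y +-34 to 39, 18 up. No level way out: turned about the tongue's end, the carrier clears the lip past 11 degrees and may tilt to 25.
- mat: fixed flat green mat, 200 (x) x 180 (y) x 4 mm; origin at the centre of its underside, on the bench; z up.
- blue_carrier_grip (a point): middle of the upright blue handle (24 x by 12 y) of a loose 0.2 kg carrier: 38 mm above the carrier's underside, 32 below the handle's top. Plate 100 x 60 x 6 mm, ends 34 mm to -x of this point and 66 to +x; a tongue 30 wide, 6 thick goes on to 80. Steel disc 32 dia., 14 high, fixed 43 to +x. z up. In an equal cradle; stays there.

How it is judged:
By the outcome, as a careful person would: the job done as asked, in the order asked, and still so for the second after the job is handed in, with the robot touching nothing.
It also fails if it takes over 48 s, if anything falls off the work surface, if the arm or the gripper's body presses on something with over 40 N, if the wrist force passes 120 N, or if a joint passes its speed limit or range.

## Working session

There is one attempt and no reset: what is moved stays moved. The work goes in short steps, Python scripts to look and compute and a shell command to move; the robot and the scene stay as the last step left them, time stands still between calls to the robot, and variables do not carry over. Pictures are saved under pics/ and viewed, about 8 in all and at most 12, crops included, and the job is handed in when it is done.

```bash
mkdir -p pics; ls
python3 - <<'E'
from bench import env
import cv2,numpy as np
s=env.read_state();print({k:np.round(v,4).tolist() for k,v in s.items()})
ims=[]
for n in("top","side","wrist"):
    d=env.get_image(n);np.savez(f"{n}0.npz",**d)
    print(n,[ (k,np.round(v,4).tolist()) for k,v in d.items() if k!="img"])
    cv2.imwrite(f"pics/{n}0.png",cv2.cvtColor(d["img"],cv2.COLOR_RGB2BGR))
E
```

```text
pics
{'t': 0.0, 'joints': [1.1395, 0.4942, 1.3462, -0.0, 1.3025, -0.0955], 'qd': [-0.0005, 0.0013, 0.001, -0.0008, 0.0003, -0.0011], 'joint_efforts': [0.0014, -87.885, -38.186, 0.0706, 0.0534, -0.0002], 'eef_pos': [0.2058, 0.5897, 0.2133], 'tcp_rot': [-0.4096, 0.5769, 0.4092, 0.5761], 'wrist_force': [-0.0444, 0.0495, 0.4596], 'wrist_torque': [0.0323, -0.0271, -0.035], 'gripper_width': 0.0911}
top [('K', [[392.9311, 0.0, 253.0408], [0.0, 392.9311, 186.9094], [0.0, 0.0, 1.0]]), ('position', [0.4729, 0.0091, 0.8762]), ('rotation', [-0.0267, 0.0398, 0.7156, -0.6968])]
side [('K', [[491.5888, 0.0, 256.4886], [0.0, 491.5888, 189.083], [0.0, 0.0, 1.0]]), ('position', [0.099, -0.5396, 0.9121]), ('rotation', [0.3165, -0.1139, -0.3219, 0.885])]
wrist [('K', [[286.8492, 0.0, 253.9965], [0.0, 286.8492, 189.7811], [0.0, 0.0, 1.0]]), ('tool_from_camera', [[0.0005, 0.2763, -0.9611, -0.1703], [-0.001, 0.9611, 0.2763, 0.0791], [1.0, 0.0009, 0.0008, 0.0001], [0.0, 0.0, 0.0, 1.0]])]
```

View pics/top0.png

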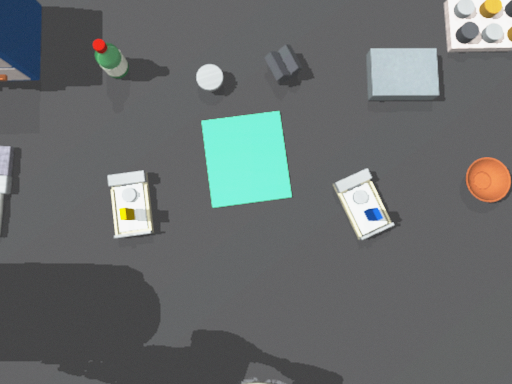

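View pics/side0.png

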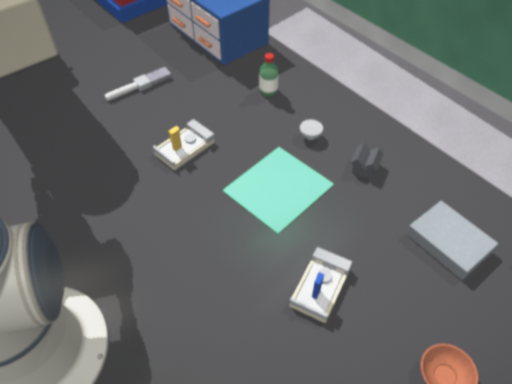

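Top view: the yellow carrier is at about (128,212), with its keeper toward the top of the picture (127,179). The mat is at (246,159) and the blue carrier at (365,207). Side view: the yellow handle is at (175,138).

```bash
cat > h.py <<'E'
import numpy as np,cv2
from scipy.spatial.transform import Rotation as R
from bench import env
def load(n):
    return dict(np.load(n+".npz"))
def ray(d,uv):
    K=d["K"];p=(np.array(uv,float).reshape(-1,2)-K[[0,1],2])/K[0,0]
    v=np.c_[p[:,0],-p[:,1],-np.ones(len(p))]
    if "T" in d: M=d["T"];return M[:3,3],v@M[:3,:3].T
    return np.asarray(d["position"]),v@R.from_quat(d["rotation"]).as_matrix().T
def onz(d,uv,z):
    o,v=ray(d,uv);return o+v*((z-o[2])/v[:,2])[:,None]
def proj(d,P):
    P=np.atleast_2d(P);K=d["K"]
    if "T" in d: o,M=d["T"][:3,3],d["T"][:3,:3]
    else: o,M=d["position"],R.from_quat(d["rotation"]).as_matrix()
    c=(P-o)@M;return np.c_[K[0,2]+K[0,0]*c[:,0]/-c[:,2],K[1,2]+K[0,0]*c[:,1]/c[:,2]]
def tri(L):
    A=np.zeros((3,3));b=np.zeros(3)
    for d,uv in L:
        o,v=ray(d,uv);v=v[0]/np.linalg.norm(v[0]);Q=np.eye(3)-np.outer(v,v);A+=Q;b+=Q@o
    x=np.linalg.solve(A,b);res=[np.linalg.norm(np.cross(x-ray(d,uv)[0],ray(d,uv)[1][0]/np.linalg.norm(ray(d,uv)[1][0]))) for d,uv in L]
    return x,np.round(res,4)
def mask(d,lo,hi,roi=None):
    h=cv2.cvtColor(d["img"],cv2.COLOR_RGB2HSV);m=cv2.inRange(h,np.array(lo),np.array(hi))
    if roi: 
        z=np.zeros_like(m);x0,y0,x1,y1=roi;z[y0:y1,x0:x1]=255;m&=z
    n,l,st,c=cv2.connectedComponentsWithStats(m);i=1+np.argmax(st[1:,4]);return (l==i).astype(np.uint8),st[i],c[i]
def rect(m):
    c=max(cv2.findContours(m,0,2)[0],key=cv2.contourArea);return cv2.boxPoints(cv2.minAreaRect(c))
def wrist(name):
    s=env.read_state();d=env.get_image("wrist");M=np.eye(4);M[:3,:3]=R.from_quat(s["tcp_rot"]).as_matrix();M[:3,3]=s["eef_pos"]
    d["T"]=M@np.array(d["tool_from_camera"]);np.savez(name+".npz",**d);cv2.imwrite(f"pics/{name}.png",cv2.cvtColor(d["img"],cv2.COLOR_RGB2BGR));return d
def tool():
    s=env.read_state();return np.array(s["eef_pos"]),R.from_quat(s["tcp_rot"])
E
python3 - <<'E'
from h import *
t,s=load("top0"),load("side0")
Y=([18,150,60],[32,255,255])
mt,st,ct=mask(t,*Y,roi=(100,160,170,250));ms,ss,cs=mask(s,*Y,roi=(140,100,230,180))
print(st,ct,ss,cs);g,r=tri([(t,ct),(s,cs)]);print("grip~",g,r)
G=([65,60,100],[95,255,255])
mt,_,_=mask(t,*G,roi=(180,90,310,230));ms,_,_=mask(s,*G,roi=(200,130,350,250))
b=rect(mt);P=onz(t,b,.004);print("mat top",P.round(4),P.mean(0),[np.linalg.norm(P[i]-P[i-1]) for i in(0,1)])
P=onz(s,rect(ms),.004);print("mat side mean",P.mean(0),"px",b.mean(0))
p,tr=tool();print(p,tr.as_matrix().round(3))
c=t["img"][160:250,90:170];cv2.imwrite("pics/c.png",cv2.resize(cv2.cvtColor(c,4),None,fx=7,fy=6.5,interpolation=3))
E
```

```text
Traceback (most recent call last):
  File "h.py", line 28, in mask
    n,l,st,c=cv2.connectedComponentsWithStats(m);i=1+np.argmax(st[1:,4]);return (l==i).astype(np.uint8),st[i],c[i]
                                                     ~~~~~~~~~^^^^^^^^^^
ValueError: attempt to get argmax of an empty sequence
```

View pics/wrist0.png

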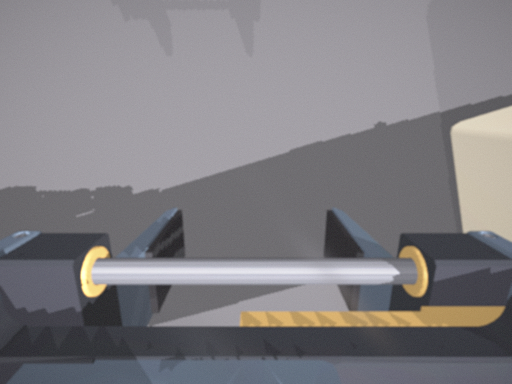

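The wrist view from the start pose shows only the fingers and empty bench, so it's no use here. I'll fix the mask thresholds.

Run:
```python
from h import *
t,s=load("top0"),load("side0")
for d,(u,v) in((t,(126,214)),(s,(175,140)),(t,(246,159))): print(d["img"][v,u-3:u+4].tolist(), cv2.cvtColor(d["img"],cv2.COLOR_RGB2HSV)[v,u])
c=t["img"][160:250,90:170];cv2.imwrite("pics/c.png",cv2.resize(cv2.cvtColor(c,cv2.COLOR_RGB2BGR),None,fx=6.5,fy=6.5,interpolation=cv2.INTER_CUBIC))
```

```text
[[247, 244, 10], [247, 244, 10], [243, 226, 10], [160, 135, 10], [132, 112, 10], [130, 111, 10], [131, 110, 10]] [ 25 239 160]
[[155, 134, 70], [149, 128, 64], [145, 125, 62], [145, 124, 61], [145, 124, 62], [144, 124, 62], [144, 124, 62]] [ 23 148 145]
[[129, 242, 219], [129, 242, 219], [128, 241, 218], [130, 242, 219], [130, 242, 219], [132, 242, 220], [128, 242, 219]] [ 84 118 242]
```

View pics/c.png

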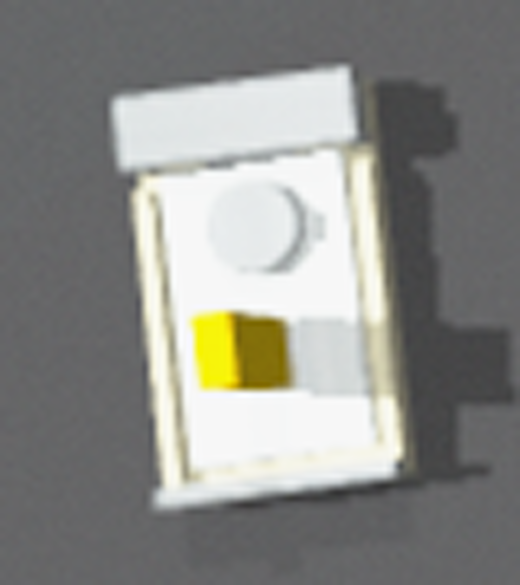

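The crop (6.5x, offset 90,160) shows the handle's top face centred at about (216,351). The keeper top has corners (113,99), (350,67), (358,140) and (122,172), and the lip is at the bottom. The carrier is seated.

Run:
```python
from h import *
t,s=load("top0"),load("side0")
off=np.array([90,160])
f=lambda p:np.array(p,float)/6.5+off-.42
mt,st,ct=mask(t,[18,150,60],[35,255,255],roi=(100,160,170,250));ms,ss,cs=mask(s,[18,90,60],[32,255,255],roi=(140,100,230,180))
print(st,ct,ss,cs);g,r=tri([(t,ct),(s,cs)]);print("grip~",g,r)
mm,_,cb=mask(t,[22,150,200],[35,255,255],roi=(100,160,170,250));print("topface px",cb)
# handle top: extreme rows in side blob
print("top face",onz(t,cb,.08),"proj of that in side",proj(s,onz(t,cb,.08)))
ys,xs=np.nonzero(ms);print([(y,xs[ys==y].min(),xs[ys==y].max()) for y in range(ys.min(),ys.max()+1,3)])
k=onz(t,f([(113,99),(350,67),(358,140),(122,172)]),.030);print("keeper",k.round(4))
c=k.mean(0);e=(k[1]+k[2]-k[0]-k[3])[:2];yaw=np.arctan2(e[1],e[0])+np.pi/2;print("len",np.linalg.norm(e)/2,"yaw deg",np.degrees(yaw))
d=onz(t,f([(253,226)]),.030)[0];print("disc top(z.030)",d)
x=np.array([np.cos(yaw),np.sin(yaw)]);print("origin from keeper",c[:2]-.061*x,"grip from keeper",c[:2]-.077*x,"grip from disc",d[:2]-.043*x)
lip=onz(t,f([(153,508),(403,472)]),.028);el=(lip[1]-lip[0]);print("lip",lip,np.degrees(np.arctan2(el[1],el[0]))+90)
G=([65,60,100],[95,255,255])
mt,_,_=mask(t,*G,roi=(180,90,310,230));ms,_,_=mask(s,*G,roi=(200,130,350,250))
P=onz(t,rect(mt),.004);print("mat top",P.round(4),P.mean(0),[np.linalg.norm(P[i]-P[i-1]) for i in(0,1)])
P=onz(s,rect(ms),.004);print("mat side mean",P.mean(0))
p,tr=tool();print(p,tr.as_matrix().round(3))
```

```text
[120 208  14  12 150] [126.42666667 213.74      ] [169 126  12  24 202] [174.94554455 136.97029703]
grip~ [0.50102411 0.25715106 0.0544905 ] [0.0002 0.0002]
topface px [122.76119403 213.49253731]
top face [[0.50097335 0.25668757 0.08      ]] proj of that in side [[173.73343631 129.57271014]]
[(126, np.int64(175), np.int64(177)), (129, np.int64(170), np.int64(179)), (132, np.int64(169), np.int64(178)), (135, np.int64(170), np.int64(179)), (138, np.int64(171), np.int64(179)), (141, np.int64(172), np.int64(179)), (144, np.int64(173), np.int64(180)), (147, np.int64(173), np.int64(179))]
keeper [[0.5869 0.3064 0.03  ]
 [0.5957 0.2282 0.03  ]
 [0.5712 0.2256 0.03  ]
 [0.5625 0.3033 0.03  ]]
len 0.0784471801291358 yaw deg 6.375796837950186
disc top(z.030) [0.5434603  0.26012454 0.03      ]
origin from keeper [0.51844288 0.25906902] grip from keeper [0.50254184 0.25729224] grip from disc [0.50072625 0.25534943]
lip [[0.4518097  0.2930785  0.028     ]
 [0.46126908 0.21152352 0.028     ]] 6.616051449332829
mat top [[ 0.7103  0.1076  0.004 ]
 [ 0.7303 -0.0758  0.004 ]
 [ 0.5289 -0.0944  0.004 ]
 [ 0.5105  0.0855  0.004 ]] [0.61998204 0.00571986 0.004     ] [np.float64(0.20101321229523428), np.float64(0.18457587612694018)]
mat side mean [0.62480215 0.00911235 0.004     ]
[0.20583632 0.58983455 0.21347539] [[-0.    -0.944  0.33 ]
 [-0.001  0.33   0.944]
 [-1.     0.    -0.001]]
```

The keeper block is 24 mm deep in view, so the grip inferred from it is about (0.500, 0.257). That agrees with the two-view handle fix, with yaw ≈ 6.5°. I'll turn the jaws across the handle and hover above it.

```bash
python3 -m pendant '[[[-6.45,0,0],[0,0,0],1],[[-6.45,0,0],[0,0,0],1],[[-6.45,0,0],[0,0,0],1],[[-6.45,0,0],[0,0,0],1]]'
python3 -m pendant '[[[0,0,0],[0,-12,-18],1],[[0,0,0],[0,-25,-36],1],[[0,0,0],[0,-25,-36],1],[[0,0,0],[0,-25,-36],1],[[0,0,0],[0,-25,-36],1]]'
python3 -m pendant '[[[0,0,0],[0,-25,-36],1],[[0,0,0],[0,-25,-36],1],[[0,0,0],[0,-25,-36],1],[[0,0,0],[0,-25,-36],1],[[0,0,0],[0,-22,-30],1]]'
python3 -m pendant '[[[0,0,0],[0,-20,-28],1],[[0,0,0],[0,0,0],1],[[0,0,0],[0,0,0],1]]'
cat >> h.py <<'E'
def delta(target,yaw):
    "shift (mm, tool axes) and turn left to a tool-down pose at target with jaws along carrier y"
    p,r=tool();y=np.radians(yaw);x=np.array([0,0,-1.]);z=np.array([-np.sin(y),np.cos(y),0])
    D=np.c_[x,np.cross(z,x),z]
    print("at",p.round(4),"turn",np.degrees((r.inv()*R.from_matrix(D)).as_rotvec()).round(2),"shift",(r.inv().apply(np.array(target)-p)*1e3).round(1),"t",round(env.read_state()["t"],2))
E
python3 - <<'E'
from h import *
delta([.500,.257,.029],6.5)
d=wrist("w1")
m,st,c=mask(d,[18,120,60],[35,255,255],roi=(120,0,400,230));print(st,c,rect(m).round(1).tolist())
print("expected handle top,grip px",proj(d,[[.5005,.257,.08],[.5005,.257,.048]]).round(1))
E
```

```text
t: 0.55
eef_pos: [0.2059, 0.5899, 0.2136]
tcp_rot: [0.529, -0.47, -0.529, -0.469]
wrist_force: [0.4, 0.0, -0.7]
gripper_width: 0.0912
t: 1.05
eef_pos: [0.3365, 0.4405, 0.2138]
tcp_rot: [-0.528, 0.471, 0.528, 0.47]
wrist_force: [1.3, 1.1, 0.1]
gripper_width: 0.0909
t: 1.55
eef_pos: [0.4779, 0.2811, 0.2139]
tcp_rot: [0.528, -0.471, -0.528, -0.471]
wrist_force: [0.6, 1.1, 0.5]
gripper_width: 0.091
t: 1.85
eef_pos: [0.5, 0.257, 0.2137]
tcp_rot: [-0.527, 0.471, 0.528, 0.471]
wrist_force: [0.1, 0.6, -1.2]
gripper_width: 0.0912
at [0.5    0.257  0.2137] turn [-0.03 -0.   -0.03] shift [ 1.847e+02 -1.000e-01  1.000e-01] t 1.85
[252 163   8  12  77] [255.33766234 167.81818182] [[252.0, 163.0], [259.0, 163.0], [259.0, 174.0], [252.0, 174.0]]
expected handle top,grip px [[253.8 182.9]
 [253.8 176.2]]
```

View pics/w1.png

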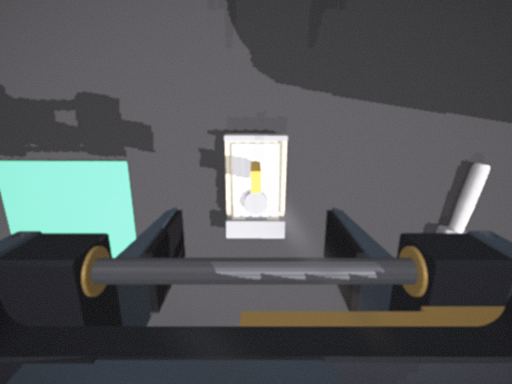

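The wrist view shows the cradle square to the tool. The handle's bright top is at about (256,183) against a predicted (254,183), and the lip is up in the image. I'll triangulate the top from the two views, then descend.

```bash
python3 - <<'E'
from h import *
d,t,s=load("w1"),load("top0"),load("side0")
m,st,c=mask(d,[20,60,200],[38,255,255],roi=(245,150,270,205));print(st,c)
mm,_,cb=mask(t,[22,150,200],[35,255,255],roi=(100,160,170,250))
print("handle top",tri([(d,c),(t,cb)]))
E
python3 -m pendant '[[[0,0,0],[20,0,0.5],1],[[0,0,0],[40,0,0.5],1],[[0,0,0],[40,0,0],1],[[0,0,0],[30,0,0],1],[[0,0,0],[0,0,0],1]]'
```

```text
[250 170  11  23 224] [255.35267857 181.42410714]
handle top (array([0.5009875 , 0.25900165, 0.07179632]), array([0.0004, 0.0004]))
t: 2.4
eef_pos: [0.4968, 0.2585, 0.0808]
tcp_rot: [-0.527, 0.472, 0.529, 0.468]
wrist_force: [-0.5, -0.8, 1.1]
gripper_width: 0.0912
```

Run:
```python
from h import *
delta([.5005,.258,.029],6.5)
d=wrist("w2")
m,st,c=mask(d,[20,60,200],[38,255,255],roi=(225,80,290,240));print(st,c)
a=load("w1");print("handle top",tri([(d,c),(a,(255.35,181.4))]),tri([(d,c),(load("top0"),(122.8,213.5)),(a,(255.35,181.4))]),proj(d,[.5005,.2575,.08]))
```

```text
at [0.4968 0.2585 0.0808] turn [ 0.14 -0.09 -0.36] shift [51.7 -4.  -0.9] t 2.4
[245 220  18  20 351] [253.71794872 229.55270655]
handle top (array([0.50544211, 0.25948765, 0.05291537]), array([0.0001, 0.0001])) (array([0.50104383, 0.25952962, 0.06655455]), array([0.0015, 0.0013, 0.0011])) [[251.28296659 239.01097064]]
```

View pics/w2.png

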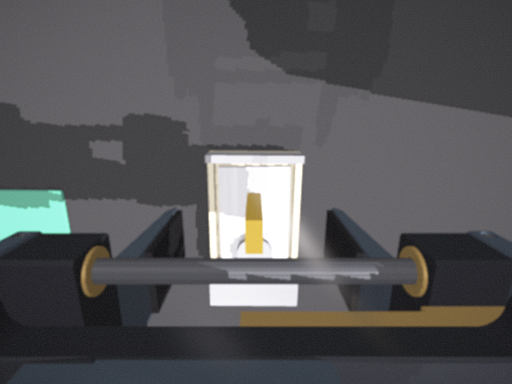

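The handle's far top edge is at row ~252, the lip at rows 152–163, and the handle is centred at col 254 between the fingers. My ROI clipped the top face, so I'll use the far top edge instead.

Run:
```python
from h import *
d,a,t=load("w2"),load("w1"),load("top0")
x=np.array([np.cos(.113),np.sin(.113),0])
G=np.array([.5005,.2575,0])
print("pred far top edge, near bottom edge",proj(d,[G+.012*x+[0,0,.08],G-.012*x+[0,0,.016]]).round(1))
e=[]
for n,i,roi in(("w1",a,(245,150,270,205)),("w2",d,(235,180,275,258))):
    m,st,c=mask(i,[18,110,60],[38,255,255],roi=roi);print(n,st,c);e.append((i,(c[0],st[1]+st[3]-.5)))
print("far top edge",tri(e), "expect",G+.012*x+[0,0,.08])
L=proj(d,[G+(16-57-.0)*1e-3*x+[0,0,.028]-16e-3*0*x]);print("lip top px",L)
```

```text
pred far top edge, near bottom edge [[251.3 255.6]
 [252.1 193.6]]
w1 [251 162   9  30 204] [255.19607843 175.50980392]
w2 [245 194  18  59 864] [253.32407407 225.43865741]
far top edge (array([0.51003262, 0.25978812, 0.07999709]), array([0.0001, 0.0001])) expect [0.51242347 0.25885312 0.08      ]
lip top px [[251.99451284 162.63737144]]
```

The far top edge comes out at z = 0.080, so the text's height is confirmed. The grip point is ≈ (0.4995, 0.2585, 0.048). Now down to it, then check.

```bash
python3 -m pendant '[[[0,0,-0.3],[18,-1,0],1],[[0,0,0],[20,-1,0],1],[[0,0,0],[13.5,-0.5,0],1],[[0,0,0],[0,0,0],1],[[0,0,0],[0,0,0],1]]'
python3 -c "
from h import *
delta([.4995,.2585,.029],6.5)"
```

```text
t: 2.95
eef_pos: [0.5028, 0.2592, 0.0335]
tcp_rot: [0.529, -0.469, -0.526, -0.472]
wrist_force: [0.7, 0.0, 0.6]
gripper_width: 0.0913
at [0.5028 0.2592 0.0335] turn [0.08 0.01 0.35] shift [ 4.4  3.4 -0.3] t 2.95
```

```bash
for i in 1 2 ; do python3 -m pendant '[[[0,0,0],[0,0,0],1],[[0,0,0],[0,0,0],1]]' | head -2; done
python3 -c "
from h import *
delta([.4995,.2585,.029],6.5)"
```

```text
t: 3.15
eef_pos: [0.5029, 0.259, 0.0333]
t: 3.35
eef_pos: [0.5026, 0.2588, 0.0327]
at [0.5026 0.2588 0.0327] turn [0.06 0.01 0.32] shift [3.7 3.1 0. ] t 3.35
```

```bash
python3 -m pendant '[[[0,0,0.3],[3.5,3,0],1],[[0,0,0],[0,0,0],1],[[0,0,0],[0,0,0],1]]'|sed -n 2,4p
python3 -c "
from h import *
delta([.4995,.2585,.029],6.5)"
python3 -m pendant '[[[0,0,0],[0,0,0],0],[[0,0,0],[0,0,0],0],[[0,0,0],[0,0,0],0],[[0,0,0],[0,0,0],0],[[0,0,0],[0,0,0],0]]'
python3 -m pendant '[[[0,0,0],[0,0,0],0],[[0,0,0],[0,0,0],0],[[0,0,0],[0,0,0],0]]'
python3 -c "
from h import *
delta([.4995,.2585,.029],6.5)"
```

```text
eef_pos: [0.4993, 0.2584, 0.0287]
tcp_rot: [-0.528, 0.471, 0.528, 0.47]
wrist_force: [-0.2, -0.4, -0.2]
at [0.4993 0.2584 0.0287] turn [ 0.06 -0.01 -0.02] shift [-0.3 -0.2  0.1] t 3.65
t: 4.15
eef_pos: [0.4995, 0.2585, 0.0289]
tcp_rot: [0.528, -0.471, -0.528, -0.471]
wrist_force: [0.7, -0.4, -0.9]
gripper_width: 0.0545
t: 4.45
eef_pos: [0.4994, 0.2584, 0.0289]
tcp_rot: [-0.528, 0.471, 0.528, 0.471]
wrist_force: [-0.6, -0.3, 0.4]
gripper_width: 0.0302
at [0.4994 0.2584 0.0289] turn [ 0.06 -0.   -0.  ] shift [-0.1 -0.1  0.1] t 4.45
```

```bash
python3 -m pendant '[[[0,0,0],[0,0,0],0],[[0,0,0],[0,0,0],0],[[0,0,0],[0,0,0],0],[[0,0,0],[0,0,0],0]]'
python3 - <<'E'
# tool rows for pivot about tongue end bottom edge (carrier frame: x,z; grip at 0,0; TCP 19 below)
import numpy as np
piv=np.array([80,-38.]);tcp=np.array([0,-19.])
def rot(p,a): # about +y: x->(cos,-sin), z->(sin,cos)
    c,s=np.cos(a),np.sin(a);return np.array([c*p[0]+s*p[1],-s*p[0]+c*p[1]])
prev=tcp;
for k in range(1,11):
    a=np.radians(2*k);q=piv+rot(tcp-piv,a)+np.array([0,.15*k]);d=rot(q-prev,-(np.radians(2*k-2)))
    print(2*k,"world dx,dz",(q-tcp).round(2),"tool(before turn) x,y",(-d[1]).round(2),(-d[0]).round(2));prev=q
E
```

```text
t: 4.85
eef_pos: [0.4995, 0.2585, 0.0289]
tcp_rot: [0.528, -0.471, -0.528, -0.471]
wrist_force: [-0.1, 0.8, -0.6]
gripper_width: 0.0116
2 world dx,dz [0.71 2.93] tool(before turn) x,y -2.93 -0.71
4 world dx,dz [1.52 5.83] tool(before turn) x,y -2.93 -0.71
6 world dx,dz [2.42 8.71] tool(before turn) x,y -2.93 -0.7
8 world dx,dz [ 3.42 11.55] tool(before turn) x,y -2.93 -0.7
10 world dx,dz [ 4.51 14.35] tool(before turn) x,y -2.93 -0.69
12 world dx,dz [ 5.7  17.12] tool(before turn) x,y -2.93 -0.69
14 world dx,dz [ 6.97 19.84] tool(before turn) x,y -2.93 -0.68
16 world dx,dz [ 8.34 22.51] tool(before turn) x,y -2.93 -0.68
18 world dx,dz [ 9.79 25.14] tool(before turn) x,y -2.92 -0.67
20 world dx,dz [11.32 27.72] tool(before turn) x,y -2.92 -0.67
```

The handle is gripped (11.6 mm). Tilting about the tongue end is a constant twist: per 2°, a shift of (-2.93, -0.7, 0) and a turn of +2 about z. I'll do it slowly, with checks.

```bash
cat > chk.py <<'E'
from h import *
# actual tilt and tongue-end/lip-end heights inferred from the tool, relative to cradle (grip start .4995,.2585)
p,r=tool();M=r.as_matrix();X=np.array([np.cos(.1134),np.sin(.1134),0]);cx,cz=-M[:,1],-M[:,0]
g=p-M[:,0]*.019; w=env.read_state()
f=lambda a,b:g+a*1e-3*cx+b*1e-3*cz
rel=lambda q:((q-np.array([.4995,.2585,0]))@X*1e3-16).round(1),round(q[2]*1e3,1)
print("tilt",np.degrees(np.arcsin(-cx[2])).round(2),"tongue end (cradle x,z)",rel(f(80,-38)),"lip end",rel(f(-34,-38)),"F",np.round(w["wrist_force"],1),"T",np.round(w["wrist_torque"],2),"w",round(w["gripper_width"],4),"t",round(w["t"],2))
E
python3 -m pendant '[[[0,0,1],[-1.5,-0.35,0],0],[[0,0,1],[-1.5,-0.35,0],0],[[0,0,1],[-1.5,-0.35,0],0],[[0,0,1],[-1.5,-0.35,0],0],[[0,0,0],[0,0,0],0]]'>/dev/null;python3 chk.py
python3 -m pendant '[[[0,0,0],[0,0,0],0],[[0,0,0],[0,0,0],0]]'>/dev/null;python3 chk.py
```

```text
Traceback (most recent call last):
  File "chk.py", line 6, in <module>
    rel=lambda q:((q-np.array([.4995,.2585,0]))@X*1e3-16).round(1),round(q[2]*1e3,1)
                                                                         ^
NameError: name 'q' is not defined
Traceback (most recent call last):
  File "chk.py", line 6, in <module>
    rel=lambda q:((q-np.array([.4995,.2585,0]))@X*1e3-16).round(1),round(q[2]*1e3,1)
                                                                         ^
NameError: name 'q' is not defined
```

```bash
sed -i 's/^rel=lambda q:\(.*\)$/rel=lambda q:(\1)/' chk.py; python3 chk.py
```

```text
tilt 4.01 tongue end (cradle x,z) (np.float64(63.7), np.float64(10.2)) lip end (np.float64(-50.0), np.float64(18.2)) F [ 0.2 -0.5 -2.1] T [ 0.09 -0.06 -0.03] w 0.0119 t 5.55
```

It tracks well. On to about 19°.

```bash
python3 -m pendant '[[[0,0,1.5],[-2.25,-0.5,0],0],[[0,0,1.5],[-2.25,-0.5,0],0],[[0,0,1.5],[-2.25,-0.5,0],0],[[0,0,1.5],[-2.25,-0.5,0],0],[[0,0,1.5],[-2.25,-0.5,0],0]]'>/dev/null;python3 chk.py
python3 -m pendant '[[[0,0,1.5],[-2.2,-0.5,0],0],[[0,0,1.5],[-2.2,-0.5,0],0],[[0,0,1.5],[-2.2,-0.5,0],0],[[0,0,0],[0,0,0],0],[[0,0,0],[0,0,0],0]]'>/dev/null;python3 chk.py
```

```text
tilt 11.56 tongue end (cradle x,z) (np.float64(63.7), np.float64(11.2)) lip end (np.float64(-48.0), np.float64(34.0)) F [ 0.1 -0.4 -1.8] T [ 0.04 -0.21  0.07] w 0.0118 t 6.05
tilt 15.97 tongue end (cradle x,z) (np.float64(63.8), np.float64(11.3)) lip end (np.float64(-45.8), np.float64(42.7)) F [-0.3 -0.7 -3.2] T [ 0.08 -0.24  0.05] w 0.0119 t 6.55
```

```bash
python3 -m pendant '[[[0,0,1.5],[-2.2,-0.5,0],0],[[0,0,1.5],[-2.2,-0.5,0],0],[[0,0,0],[0,0,0],0],[[0,0,0],[0,0,0],0]]'>/dev/null;python3 chk.py
python3 - <<'E'
from h import *
d=env.get_image("side");np.savez("side1.npz",**d)
d2=wrist("w3")
a=cv2.resize(d["img"][80:200,110:250],None,fx=4,fy=4,interpolation=cv2.INTER_CUBIC)
cv2.imwrite("pics/side1.png",cv2.cvtColor(a,cv2.COLOR_RGB2BGR))
E
```

```text
tilt 18.95 tongue end (cradle x,z) (np.float64(63.8), np.float64(11.6)) lip end (np.float64(-44.0), np.float64(48.6)) F [-0.3  0.6 -2.2] T [ 0.08 -0.3  -0.02] w 0.0121 t 6.95
```

View pics/side1.png

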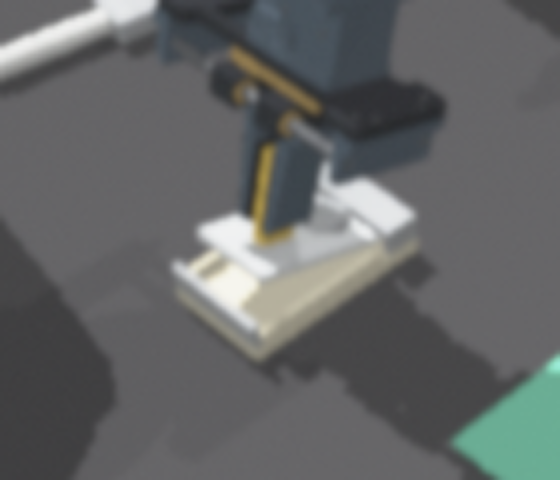

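The picture shows the carrier tilted, with its lip end well above the lip and the tongue still under the keeper. Forces are tiny. Now I'll draw it back horizontally: 5 mm = [1.63, 4.73, 0] in tool axes.

```bash
python3 -m pendant '[[[0,0,0],[1,2.8,0],0],[[0,0,0],[1.3,3.8,0],0],[[0,0,0],[1.3,3.8,0],0],[[0,0,0],[1.3,3.8,0],0],[[0,0,0],[0,0,0],0]]'>/dev/null;python3 chk.py
python3 -m pendant '[[[0,0,0],[1.3,4.2,0],0],[[0,0,0],[1.3,4.2,0],0],[[0,0,0],[1.3,4.2,0],0],[[0,0,0],[1.3,4.2,0],0],[[0,0,0],[0,0,0],0]]'>/dev/null;python3 chk.py
```

```text
tilt 19.03 tongue end (cradle x,z) (np.float64(48.2), np.float64(11.8)) lip end (np.float64(-59.6), np.float64(48.9)) F [-0.1 -0.3 -1.9] T [ 0.08 -0.26  0.02] w 0.0119 t 7.55
tilt 19.03 tongue end (cradle x,z) (np.float64(30.6), np.float64(12.3)) lip end (np.float64(-77.1), np.float64(49.5)) F [-0.  -1.1 -2. ] T [ 0.05 -0.28  0.03] w 0.0117 t 8.05
```

Clear of the keeper with no force. Next: straight up, level it, and go to the mat.

```bash
python3 -m pendant '[[[0,0,0],[-9.5,3.3,0],0],[[0,0,0],[-18.9,6.5,0],0],[[0,0,0],[-23.6,8.1,0],0],[[0,0,0],[-23.6,8.1,0],0],[[0,0,0],[-14,4.9,0],0]]'>/dev/null;python3 chk.py
python3 -m pendant '[[[0,0,-4],[0,0,0],0],[[0,0,-5],[0,0,0],0],[[0,0,-5],[0,0,0],0],[[0,0,-5],[0,0,0],0],[[0,0,0],[0,0,0],0]]'>/dev/null;python3 chk.py
python3 -c "
from h import *
delta([.604,.005,.10],6)"
```

```text
tilt 18.85 tongue end (cradle x,z) (np.float64(32.3), np.float64(109.8)) lip end (np.float64(-75.6), np.float64(146.6)) F [ 0.5  0.7 -1.6] T [ 0.03 -0.33  0.01] w 0.0118 t 8.55
tilt -0.09 tongue end (cradle x,z) (np.float64(40.2), np.float64(133.3)) lip end (np.float64(-73.8), np.float64(133.1)) F [-0.3 -0.8 -1.9] T [0.   0.18 0.02] w 0.0122 t 9.05
at [0.4758 0.2558 0.1521] turn [0.6  0.   0.09] shift [  52.3  -98.4 -263.9] t 9.05
```

```bash
python3 -m pendant '[[[0,0,0],[0,-4,-10],0],[[0,0,0],[0,-9,-24],0],[[0,0,0],[0,-12,-32],0],[[0,0,0],[0,-12,-32],0],[[0,0,0],[0,-12,-32],0]]'>/dev/null
python3 -m pendant '[[[0,0,0],[0,-12,-32],0],[[0,0,0],[0,-12,-32],0],[[0,0,0],[0,-12,-32],0],[[0,0,0],[0,-9,-25],0],[[0,0,0],[0,-4,-13],0]]'>/dev/null
python3 -m pendant '[[[0,0,0],[20,0,0],0],[[0,0,0],[30,0,0],0],[[0,0,0],[20,0,0],0],[[0,0,0],[10,0,0],0],[[0,0,0],[0,0,0],0]]'|tail -2
python3 - <<'E'
from h import *
delta([.604,.005,.023],6)
ims=[]
for n in("top","side"):
    d=env.get_image(n);np.savez(n+"2.npz",**d);ims.append(d["img"])
a=np.hstack([cv2.resize(ims[0][90:230,180:320],(400,400)),cv2.resize(ims[1][70:250,180:360],(400,400))])
cv2.imwrite("pics/p2.png",cv2.cvtColor(a,cv2.COLOR_RGB2BGR))
E
```

```text
wrist_force: [0.2, -0.2, -0.9]
gripper_width: 0.0119
at [0.6046 0.0048 0.0699] turn [ 0.56  0.04 -0.16] shift [46.9  0.4  0.3] t 10.55
```

View pics/p2.png

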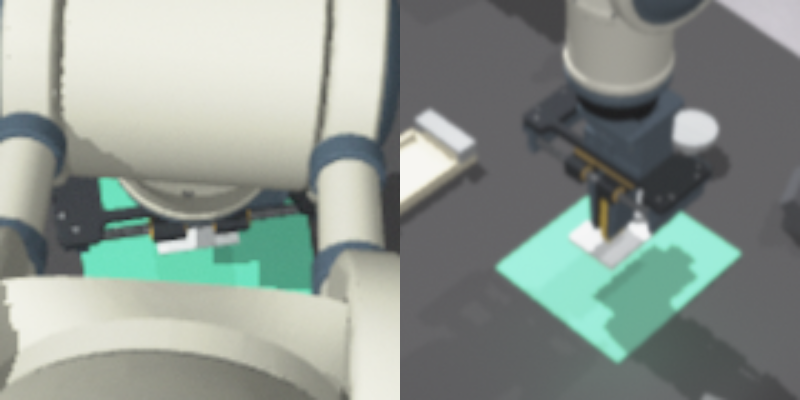

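The carrier is level over the mat. Lowering it: quick at first, then slowly with force checks.

```bash
python3 -m pendant '[[[0,0,0],[12,0,0],0],[[0,0,0],[15,0,0],0],[[0,0,0],[8,0,0],0],[[0,0,0],[3,0,0],0],[[0,0,0],[0,0,0],0]]'|sed -n '2p;4,5p'
python3 -c "
from h import *
delta([.604,.005,.023],6)"
python3 -m pendant '[[[0,0,0],[1.5,0,0],0],[[0,0,0],[1.5,0,0],0],[[0,0,0],[1,0,0],0],[[0,0,0],[0,0,0],0],[[0,0,0],[0,0,0],0]]'|sed -n '2p;4,5p'
python3 -c "
from h import *
delta([.604,.005,.023],6)"
```

```text
eef_pos: [0.605, 0.0049, 0.0329]
wrist_force: [-0.1, 0.9, -1.7]
gripper_width: 0.0117
at [0.605  0.0049 0.0329] turn [ 0.56  0.   -0.02] shift [9.9 1.  0.2] t 11.15
eef_pos: [0.6051, 0.0049, 0.0292]
wrist_force: [0.3, -0.8, -2.2]
gripper_width: 0.0118
at [0.6051 0.0049 0.0292] turn [ 0.56 -0.    0.01] shift [6.2 1.1 0.3] t 11.65
```

```bash
python3 -m pendant '[[[0,0,0],[1.2,0.2,0],0],[[0,0,0],[1.2,0.2,0],0],[[0,0,0],[1,0,0],0],[[0,0,0],[0.8,0,0],0],[[0,0,0],[0,0,0],0]]'|sed -n '2p;4,5p'
for i in 1; do python3 -m pendant '[[[0,0,0],[0.7,0,0],0],[[0,0,0],[0,0,0],0],[[0,0,0],[0,0,0],0]]'|sed -n '2p;4,5p'; done
```

```text
eef_pos: [0.6046, 0.0048, 0.0247]
wrist_force: [0.5, -0.0, -2.1]
gripper_width: 0.0121
eef_pos: [0.6047, 0.0048, 0.0242]
wrist_force: [0.4, 0.4, -1.9]
gripper_width: 0.0119
```

```bash
python3 -m pendant '[[[0,0,0],[0.5,0,0],0],[[0,0,0],[0,0,0],0],[[0,0,0],[0,0,0],0]]'|sed -n '2p;4,5p'; python3 chk.py
```

```text
eef_pos: [0.6047, 0.0048, 0.0237]
wrist_force: [0.6, -0.3, -3.0]
gripper_width: 0.0118
tilt -0.0 tongue end (cradle x,z) (np.float64(139.8), np.float64(4.7)) lip end (np.float64(25.8), np.float64(4.7)) F [ 0.6 -0.3 -3. ] T [ 0.02  0.02 -0.01] w 0.0118 t 12.75
```

```bash
python3 -m pendant '[[[0,0,0],[0.5,0,0],0],[[0,0,0],[0,0,0],0]]'|sed -n '2p;4p'; python3 -m pendant '[[[0,0,0],[0.4,0,0],0],[[0,0,0],[0,0,0],0]]'|sed -n '2p;4p'; python3 -m pendant '[[[0,0,0],[0.3,0,0],0],[[0,0,0],[0,0,0],0]]'|sed -n '2p;4p'; python3 chk.py
```

```text
eef_pos: [0.6046, 0.0048, 0.0231]
wrist_force: [-0.4, -0.1, -1.5]
eef_pos: [0.6047, 0.0048, 0.0229]
wrist_force: [-0.9, -0.2, 0.7]
eef_pos: [0.6047, 0.0048, 0.0229]
wrist_force: [-2.8, 0.6, 6.7]
tilt -0.01 tongue end (cradle x,z) (np.float64(139.8), np.float64(3.9)) lip end (np.float64(25.8), np.float64(3.9)) F [-2.8  0.6  6.7] T [0.12 0.54 0.01] w 0.0119 t 13.35
```

Contact at z = 0.0229, where 0.023 was expected; it is seated flat with about 7 N. I'll release slowly, then withdraw straight up.

```bash
python3 -m pendant '[[[0,0,0],[0,0,0],0.2],[[0,0,0],[0,0,0],0.4],[[0,0,0],[0,0,0],0.6],[[0,0,0],[0,0,0],0.6],[[0,0,0],[0,0,0],0.6]]'|sed -n '2p;4,5p'
python3 -m pendant '[[[0,0,0],[0,0,0],0.6],[[0,0,0],[0,0,0],0.6],[[0,0,0],[0,0,0],0.6]]'|sed -n '2p;4,5p'
```

```text
eef_pos: [0.6046, 0.0048, 0.0224]
wrist_force: [0.4, 1.0, 0.0]
gripper_width: 0.047
eef_pos: [0.6046, 0.0048, 0.0224]
wrist_force: [0.3, -0.1, 0.4]
gripper_width: 0.0547
```

```bash
python3 -m pendant '[[[0,0,0],[-10,0,0],0.6],[[0,0,0],[-30,0,0],0.6],[[0,0,0],[-40,0,0],0.6],[[0,0,0],[-40,0,0],0.6],[[0,0,0],[-40,0,0],0.6]]'>/dev/null
python3 -m pendant '[[[0,0,0],[-10,0,20],0.6],[[0,0,0],[0,10,45],0.6],[[0,0,0],[0,10,45],0.6],[[0,0,0],[0,10,45],0.6],[[0,0,0],[0,10,45],0.6]]'>/dev/null
python3 -m pendant '[[[0,0,0],[0,10,45],0.6],[[0,0,0],[0,10,45],0.6],[[0,0,0],[0,10,45],0.6],[[0,0,0],[0,10,30],0.6],[[0,0,0],[0,0,0],0.6]]'
python3 - <<'E'
from h import *
I=[]
for n in("top","side"):
    d=env.get_image(n);np.savez(n+"3.npz",**d);I.append(d)
t,s=I
a=np.hstack([cv2.resize(t["img"][90:250,180:400],(440,320),interpolation=2),cv2.resize(s["img"][110:330,200:360],(320,440),interpolation=2)[:320]])
cv2.imwrite("pics/p3.png",cv2.cvtColor(a,cv2.COLOR_RGB2BGR))
mt,_,cb=mask(t,[22,150,60],[35,255,255],roi=(200,100,300,210));ms,_,cs=mask(s,[18,90,60],[32,255,255],roi=(220,130,340,230))
g,r=tri([(t,cb),(s,cs)]);print("handle centre",g,r,"plate middle",g[:2]+.016*np.array([.993,.11]),"mat .622 .007")
for n in("top","side"):
    B=([105,150,40],[130,255,255]);o=load(n+"0");q=load(n+"3");roi=(340,180,400,240) if n=="top" else (290,250,350,320)
    print(n,"blue before/after",mask(o,*B,roi=roi)[2],mask(q,*B,roi=roi)[2])
E
```

```text
t: 15.65
eef_pos: [0.4816, 0.3616, 0.1932]
tcp_rot: [-0.528, 0.469, 0.529, 0.47]
wrist_force: [0.2, -0.9, -0.2]
gripper_width: 0.0545
handle centre [0.60722398 0.00401519 0.04279727] [0.0001 0.0001] plate middle [0.62311198 0.00577519] mat .622 .007
top blue before/after [373.10273973 214.02054795] [373.10273973 214.02054795]
side blue before/after [317.53763441 284.17204301] [317.53763441 284.17204301]
```

View pics/p3.png

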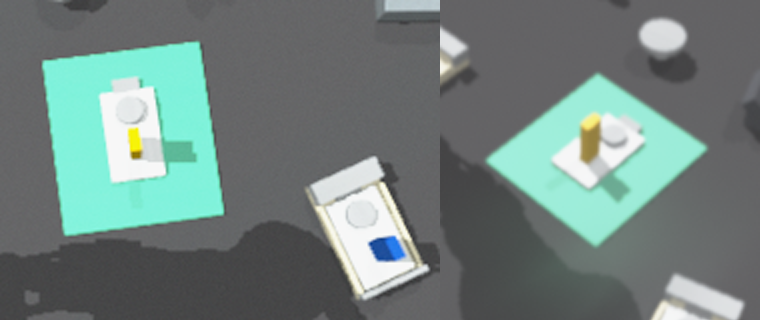

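The carrier lies flat and upright in the middle of the mat. The blue carrier hasn't moved, and the arm is clear of everything.

```bash
python3 -c "
from bench import env
print(env.hand_in())"
```

```text
the job is handed in; nothing more can be done
None
```

The yellow carrier is out of its cradle and lies flat in the middle of the green mat, and I handed the job in at about 16 s.

- **Removal:** I gripped the handle across its 12 mm width and tilted the carrier about its tongue end to 19°, with the tongue still under the keeper. By the tool pose, that put the lip end at 49 mm against the lip's 28 mm. I then drew it back 33 mm with no sign of contact at the wrist; the readings stayed at about the carrier's weight.
- **Placing:** I levelled it, carried it over and lowered it in sub-millimetre steps. The wrist read about 7 N on contact, at the expected height, before I let go.
- **Final checks:** Both cameras put the plate's middle at (0.623, 0.006), about 2 mm from my estimate of the mat's centre (0.622, 0.007). The blue handle's pixels are unchanged in both views. The arm is clear of everything and reads no load.
- **Disagreements:**
  - The top and side views placed the mat's centre about 5 mm apart, so I used the average.
  - Early triangulations of the handle-top height gave 53 to 72 mm because of a clipped mask and a short baseline. A cleaner edge measurement gave 80 mm, matching the text.
  - The arm settled 3–4 mm off its commanded pose during the approach, and I corrected that before gripping.

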